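Click the sample turntable round to the reader

ROBOT

A 6-joint arm with a two-finger parallel gripper is mounted at the origin on the work surface. World frame = base frame: x ahead of the robot, y to its left, z up, the work surface at z = 0. Lengths are in m, angles in rad, forces in N, time in s.
With the tool pointing down it reaches from about 0.275 to 0.975 m from the base axis. Payload 8.4 kg.
Tool frame: the origin (TCP) lies between the finger pads; the fingertips stand 17 mm ahead of it and the grasp point (between the pads) lies 2 mm behind it; x points along the fingers, y is the direction in which the jaws open and shut, and the axes are right-handed (so a half turn about x gives the same grasp; the last joint's range is limited). The gripper opens to 92 mm and grips with 3 to 60 N. Pads are 20 mm wide; open, the fingers measure 128 mm over their backs; the gripper's body (75 mm by 189 mm) begins 69 mm behind the grasp point.
Start: joints at [1.259, 0.353, 1.633, -0, 1.155, -0.002], TCP at [0.191, 0.595, 0.232] pointing down, gripper open.
Joint ranges: [-2.63, 2.63], [-0.92, 2.1], [0.06, 2.66], [-1.3, 4.44], [0, 2.69], [-3.02, 3.02]. Speed limits (rad/s): [2.22, 2.22, 2.79, 3.14, 3.14, 3.14].

INTERFACE

Orientations are given as a unit quaternion [w, x, y, z].
In Python, from plant import bot, optics gives the robot as it stands.
- The arm moves only by the tool play_rows, never from a script. Its argument "steps" is a list of rows, each a list of 3 entries, a list of its own where there are three numbers: the turn, a rotation vector about the tool's x, y, z normalised to -1 to 1, where 1 is 5 degrees, then the shift along the tool's x, y, z normalised to -1 to 1, where 1 is 0.02 m, then the finger opening in mm, from 0 to 91.9. A call has 1 to 5 rows; each row shifts and turns the commanded pose from where the row before left it, along the tool's axes as they then stand; what a row does not reach is not made up. A row lasts 1/12 s, in which the tool goes at most 41.7 mm and 7.16 degrees, less where a joint would pass 70% of its speed; a pose out of reach is approached as far as the arm can. A call with a number of a shift or a turn outside -1 to 1 is refused whole. A call with a gripper value outside its range is refused whole. The fingers move at their own pace and stop on an object; "force" is the grip in N (left out, the last holds). Time passes only in rows, so rows that do not move let the fingers close. It gives the time, the measured TCP pose, the force and the opening at its end, in the units of the state.
- bot.read_state(): the state, without advancing time (a new reading comes with each control period).
- optics.get_image(name): name is "scene" or "side" or "wrist"; returns a dict with "pixels" (400x640x3 uint8, blue, green, red), "fov_y" (degrees; the focal length in pixels is half the picture's height over the tangent of half this angle, whatever the lens; pixels are square), "cx", "cy" (the principal point, pixels), "world_to_cam" (4x4, takes a point from world to camera coordinates). Camera axes: x right, y up, looking along -z (the intrinsics and any distortion apply to the point x, -y, -z); pixel columns grow to the right and rows downward; lengths in m; the calibration is good to about 2 mm. The wrist camera is an equidistant fisheye: a pixel r from the principal point sees the ray r / f radians off the axis. A picture is of the moment at which its call begins. There is no depth.
- bot.finish_job(): hands the job in, once; it reports no verdict.
The state is a dict: "time": time; "joints": joint angles; "joint_vel": joint speeds; "joint_efforts": joint torques, N m; "tcp_pos": TCP position; "ee_rot": TCP orientation; "contact_force": force on the tool from outside, world axes, zero at the start; "ft_torque": the same for the moment, N m; "finger_gap": finger opening in m.
Only numpy, scipy, OpenCV 4.12 (cv2) and the standard library are available. Lean on these libraries where they do the work, as an engineer would, in place of code of your own. Each camera call takes 0.05 s, during which the arm holds its last target.

TASK

Turn the round tube turntable, click by click, until the one fat sample tube stands right in front of the tube reader, the grey round pillar beside the turntable. Leave the turntable at rest in that click and let go of it.

Things in the scene. Friction and masses are not known exactly. Their poses are not given: they have to be found in the camera images.
- turntable: White round turntable, 238 mm wide, top face 44 mm up, on a fixed grey foot 264 mm wide with 12 black ticks. Turns either way without stops about its centre; a spring click every 30 degrees, into the nearest of which it springs when let go; about 5 N at the post per click. Origin on the axis at bench height; z up, x towards the fat tube. Also carries thin tubes, 15 mm wide, tops 76 mm up.
- post_grip (a point): Grip point on the steel post by which the turntable is turned: plain upright round bar, 16 mm in diameter, fixed to the turntable 75 mm from its axis, on the side opposite the fat tube. The point is on the bar's axis, 110 mm above the bench; the bar's top is at 132 mm. Nothing else on or close beside the turntable is higher than 86 mm.
- sample_top (a point): Centre of the cap's top of the fat sample tube, 86 mm above the bench: the only fat tube (white cap 33 mm across, clear body 28 mm) on the turntable, fixed in it 100 mm from the turning axis.
- reader_top (a point): Centre of the tube reader's top, 72 mm above the bench: fixed grey round pillar, 48 mm wide, foot 64 mm, black band, tapered top. Stands 168 mm from the turning axis, exactly in line with one of the clicks. The tube is in front of it when on the line from the axis to the reader, 68 mm from its centre. The dropper bottle and the square carton beside the turntable are not the reader.
Not all that is in view belongs to the job. Leave any blue or pink look-alike of the part that bears reader_top alone.

How it is judged:
At the end, for the whole second after the job is handed in: The fat tube is in the click in front of the reader: its cap's centre is less than 72.5 mm from the reader's centre in plan (about 11 degrees either way of straight in front), the turntable is at rest and released (horizontal distance between sample_top and reader_top below 0.0725 m and angular speed of turntable below 0.1 rad/s); the robot touches nothing.
It also fails if it takes over 42 s, if anything falls off the work surface, if the arm or the gripper's body presses on something with over 40 N, if the wrist force passes 120 N, or if a joint passes its speed limit or range.

## Working session

There is one attempt and no reset: what is moved stays moved. The work goes in short steps, Python scripts to look and compute and a tool call to move; the robot and the scene stay as the last step left them, time stands still between calls to the robot, and variables do not carry over. Pictures are saved under pics/ and viewed, and the job is handed in when it is done.

Besides the shell and the picture viewer there is one more tool, called as a command line: name --argument value ..., lists and objects as JSON in quotes. play_rows: Moves the arm, as the interface text tells. Its arguments: {"type":"object","properties":{"steps":{"type":"array","items":{"type":"array"}},"force":{"type":"number"}},"required":["steps"]}

```bash
mkdir -p pics; ls
cat > h.py <<'E'
import numpy as np,cv2,json
from plant import bot,optics
def grab(n,f):
    d=optics.get_image(n); cv2.imwrite('pics/'+f+'.png',d['pixels'])
    np.savez('pics/'+f+'.npz',**{k:np.array(v) for k,v in d.items()}); return d
def load(f): return dict(np.load('pics/'+f+'.npz'))
def ray(d,u,v,fish=False):
    f=200/np.tan(np.radians(float(d['fov_y']))/2)
    x,y=(u-float(d['cx'])),(v-float(d['cy']))
    if fish:
        r=np.hypot(x,y)+1e-9;t=r/f;c=np.array([np.sin(t)*x/r,-np.sin(t)*y/r,-np.cos(t)])
    else: c=np.array([x/f,-y/f,-1.])
    M=np.array(d['world_to_cam']);R=M[:3,:3];o=-R.T@M[:3,3]
    return o,R.T@c
def onz(d,u,v,z,fish=False):
    o,r=ray(d,u,v,fish);return o+r*(z-o[2])/r[2]
def proj(d,p,fish=False):
    f=200/np.tan(np.radians(float(d['fov_y']))/2)
    M=np.array(d['world_to_cam']);c=M[:3,:3]@np.array(p)+M[:3,3];x,y,z=c[0],-c[1],-c[2]
    if fish:
        r=np.hypot(x,y);t=np.arctan2(r,z);return float(d['cx'])+f*t*x/r,float(d['cy'])+f*t*y/r
    return float(d['cx'])+f*x/z,float(d['cy'])+f*y/z
E
python3 - <<'E'
from h import *
for n in('scene','side','wrist'): d=grab(n,n+'0'); print(n,d['fov_y'],d['cx'],d['cy'],[k for k in d])
s=bot.read_state();print({k:np.round(v,3).tolist() for k,v in s.items()})
E
```

```text
pics
scene 57.27767499566003 323.3047064521536 199.71830189948125 ['pixels', 'fov_y', 'cx', 'cy', 'world_to_cam']
side 47.67704267951611 317.49753080507907 202.7727148097467 ['pixels', 'fov_y', 'cx', 'cy', 'world_to_cam']
wrist 65.70646984690485 316.28663204716395 203.1120198240862 ['pixels', 'fov_y', 'cx', 'cy', 'world_to_cam']
{'time': 0.15, 'joints': [1.259, 0.353, 1.634, 0.0, 1.155, -0.002], 'joint_vel': [0.001, -0.002, -0.003, -0.0, -0.0, 0.001], 'joint_efforts': [-0.0, -59.421, -33.447, 0.07, 0.02, -0.0], 'tcp_pos': [0.19, 0.595, 0.231], 'ee_rot': [0.699, 0.109, 0.699, -0.109], 'contact_force': [-0.506, -0.095, 0.201], 'ft_torque': [0.045, 0.013, 0.014], 'finger_gap': 0.092}
```

View pics/scene0.png

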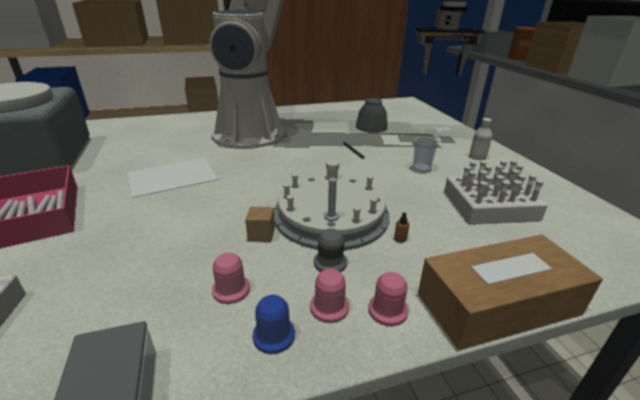

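View pics/side0.png

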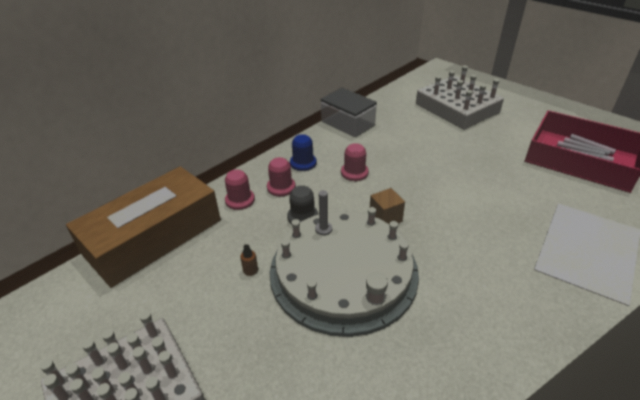

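View pics/wrist0.png

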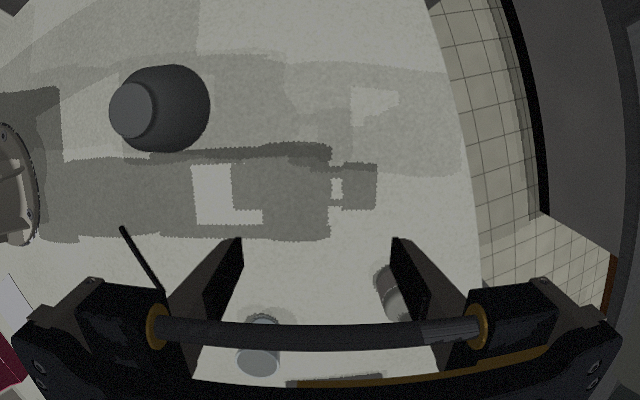

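Candidates for the reader: the dark grey dome at scene (331,250) / side (302,203), which is round and beside the turntable, and the blue and pink domes, which are excluded look-alikes. The square carton is at scene (260,224) and the dropper bottle at (402,228). I'll check this in an enlarged crop.

Run:
```python
from h import *
a=cv2.imread('pics/scene0.png')[150:280,230:430];b=cv2.imread('pics/side0.png')[170:330,230:430]
cv2.imwrite('pics/c0.png',cv2.resize(a,None,fx=4,fy=4,interpolation=3));cv2.imwrite('pics/c1.png',cv2.resize(b,None,fx=3.6,fy=3.6,interpolation=3))
```

```text
(no output)
```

View pics/c0.png

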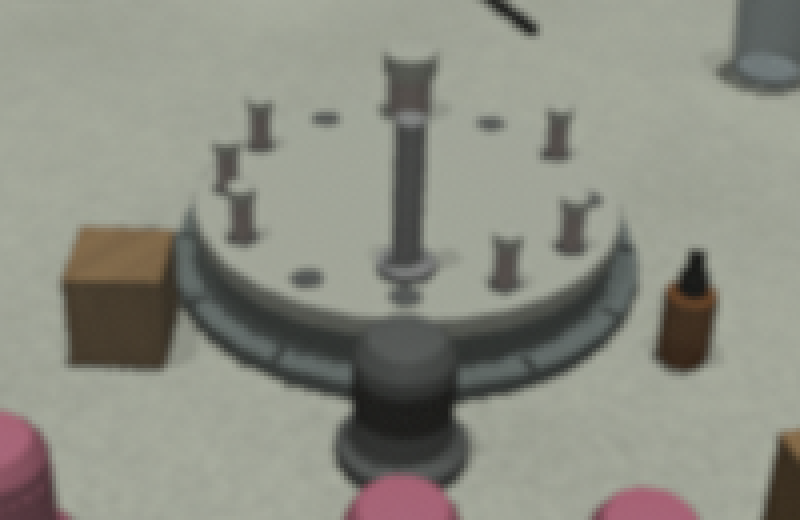

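View pics/c1.png

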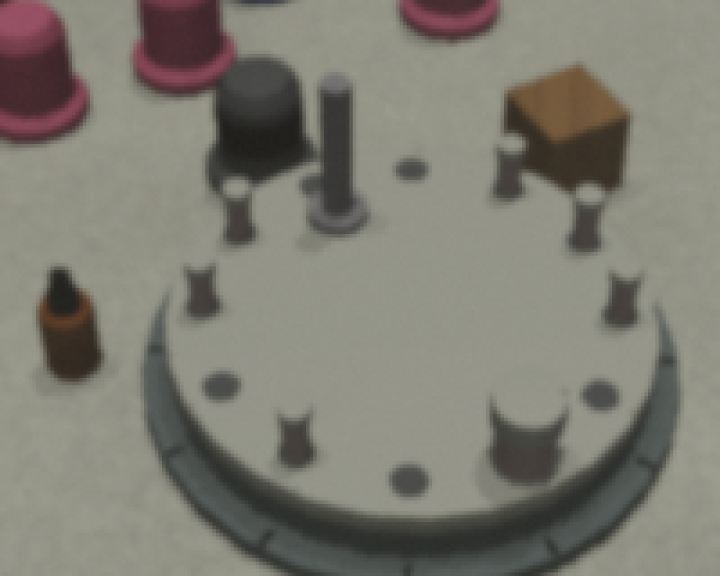

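Run:
```python
from h import *
S=load('scene0');D=load('side0')
def s(x,y):return 230+x/4,150+y/4
def d(x,y):return 230+x/3.6,170+y/3.6
P={'posttop':((410,118),(337,82),.132),'postbase':((405,266),(337,214),.05),'cap':((411,60),(530,396),.086),'reader':((405,338),(258,78),.072),'rfoot':((402,450),None,.008)}
for k,(a,b,z) in P.items():
    print(k,onz(S,*s(*a),z).round(4),onz(D,*d(*b),z).round(4) if b else '')
# disc holes on radius 100, z=.044 from side
H=[(312,186),(411,169),(221,386),(409,480),(600,395)]
Hs=[(326,119),(490,123),(306,278),(405,296)]
def circ(p):
    A=np.c_[2*p,np.ones(len(p))];x=np.linalg.lstsq(A,(p**2).sum(1),rcond=None)[0];return x[:2],np.sqrt(x[2]+x[:2]@x[:2])
p=np.array([onz(D,*d(*h),.044)[:2] for h in H]);q=np.array([onz(S,*s(*h),.044)[:2] for h in Hs])
print(p.round(4),q.round(4),circ(p),circ(q),circ(np.r_[p,q]))
c=circ(np.r_[p,q])[0]
for h in np.r_[p,q]: print(np.degrees(np.arctan2(*(h-c)[::-1])).round(1))
for k,(a,b,z) in P.items():
    for m,t,u in((S,s,a),(D,d,b)):
        if u: v=onz(m,*t(*u),z)[:2]-c; print(k,np.hypot(*v).round(4),np.degrees(np.arctan2(v[1],v[0])).round(1))
```

```text
posttop [0.6297 0.0877 0.132 ] [0.6246 0.091  0.132 ]
postbase [0.6346 0.0861 0.05  ] [0.6215 0.0958 0.05  ]
cap [0.4787 0.1401 0.086 ] [0.46   0.1473 0.086 ]
reader [0.7206 0.0571 0.072 ] [0.7089 0.0648 0.072 ]
rfoot [0.7219 0.0573 0.008 ] 
[[0.6499 0.085 ]
 [0.6206 0.0402]
 [0.587  0.21  ]
 [0.4889 0.1905]
 [0.4568 0.096 ]] [[0.4609 0.0931]
 [0.4918 0.1876]
 [0.6231 0.0374]
 [0.6517 0.0807]] (array([0.55480093, 0.11542078]), np.float64(0.09989197331156723)) (array([0.55809694, 0.11318199]), np.float64(0.09944218763077387)) (array([0.55656587, 0.11457391]), np.float64(0.09977257869966874))
-17.6
-49.3
72.3
131.7
-169.4
-167.3
131.6
-49.3
-19.6
posttop 0.0779 -20.2
posttop 0.072 -19.1
postbase 0.0831 -20.0
postbase 0.0676 -16.1
cap 0.0819 161.9
cap 0.1019 161.3
reader 0.1738 -19.3
reader 0.1602 -18.1
rfoot 0.175 -19.1
```

```bash
cat > plan.py <<'E'
from h import *
from scipy.spatial.transform import Rotation as Ro
import sys
def st():
    s=bot.read_state();q=s['ee_rot'];R=Ro.from_quat([q[1],q[2],q[3],q[0]]).as_matrix();return s,R
def show(t):
    s,R=st();p=np.array(s['tcp_pos'])
    print('t',round(s['time'],2),'tcp',p.round(4),'j',np.round(s['joints'],2),'F',np.round(s['contact_force'],1),'gap',round(s['finger_gap'],4))
    print('yaw y',np.degrees(np.arctan2(R[1,1],R[0,1])).round(2),'x axis',R[:,0].round(4),'local shift (rows of 20mm)',(R.T@(np.array(t)-p)/.02).round(2))
if __name__=='__main__': show([float(a) for a in sys.argv[1:4]])
E
python3 plan.py 0.6274 0.0900 0.231
```

```text
t 0.15 tcp [0.1904 0.5949 0.2311] j [ 1.26  0.35  1.63  0.    1.16 -0.  ] F [-0.5 -0.1  0.2] gap 0.0923
yaw y 72.25 x axis [-3.e-04 -1.e-03 -1.e+00] local shift (rows of 20mm) [ 2.000e-02 -1.738e+01  2.851e+01]
```

play_rows --steps '[[[0,0,0],[0,-0.6,0.98],91],[[0,0,0],[0,-0.6,0.98],91],[[0,0,0],[0,-0.6,0.98],91],[[0,0,0],[0,-0.6,0.98],91],[[0,0,0],[0,-0.6,0.98],91]]'

```text
time: 0.57
tcp_pos: [0.266, 0.5072, 0.2313]
ee_rot: [0.699, 0.109, 0.699, -0.109]
contact_force: [0.1, 0.6, 0.4]
finger_gap: 0.0909
```

play_rows --steps '[[[0,0,0],[0,-0.6,0.98],91],[[0,0,0],[0,-0.6,0.98],91],[[0,0,0],[0,-0.6,0.98],91],[[0,0,0],[0,-0.6,0.98],91],[[0,0,0],[0,-0.6,0.98],91]]'

```text
time: 0.98
tcp_pos: [0.3411, 0.4202, 0.2314]
ee_rot: [0.699, 0.109, 0.699, -0.109]
contact_force: [0.1, 0.4, -0.4]
finger_gap: 0.0911
```

play_rows --steps '[[[0,0,0],[0,-0.6,0.98],91],[[0,0,0],[0,-0.6,0.98],91],[[0,0,0],[0,-0.6,0.98],91],[[0,0,0],[0,-0.6,0.98],91],[[0,0,0],[0,-0.6,0.98],91]]'

```text
time: 1.4
tcp_pos: [0.4162, 0.3332, 0.2314]
ee_rot: [0.699, 0.109, 0.699, -0.109]
contact_force: [0.3, 0.3, 0.7]
finger_gap: 0.091
```

play_rows --steps '[[[0,0,0],[0,-0.6,0.98],91],[[0,0,0],[0,-0.6,0.98],91],[[0,0,0],[0,-0.6,0.98],91],[[0,0,0],[0,-0.6,0.98],91],[[0,0,0],[0,-0.6,0.98],91]]'

```text
time: 1.82
tcp_pos: [0.4912, 0.2461, 0.2314]
ee_rot: [0.699, 0.109, 0.699, -0.109]
contact_force: [-0.6, 0.4, -0.3]
finger_gap: 0.0907
```

play_rows --steps '[[[0,0,0],[0,-0.6,0.98],91],[[0,0,0],[0,-0.6,0.98],91],[[0,0,0],[0,-0.6,0.98],91],[[0,0,0],[0,-0.6,0.98],91],[[0,0,0],[0,-0.6,0.98],91]]'

```text
time: 2.23
tcp_pos: [0.5662, 0.1591, 0.2314]
ee_rot: [0.698, 0.109, 0.699, -0.109]
contact_force: [1.4, -0.1, 0.1]
finger_gap: 0.0908
```

```bash
python3 plan.py 0.6274 0.0900 0.231
```

```text
t 2.23 tcp [0.5662 0.1591 0.2314] j [ 0.27  0.3   1.71  0.    1.13 -0.99] F [ 1.4 -0.1  0.1] gap 0.0908
yaw y 72.25 x axis [-4.e-04 -1.e-04 -1.e+00] local shift (rows of 20mm) [ 0.02 -2.36  3.97]
```

play_rows --steps '[[[0,0,0],[0,-0.6,0.98],91],[[0,0,0],[0,-0.6,0.98],91],[[0,0,0],[0,-0.6,0.98],91],[[0,0,0],[0,-0.56,0.98],91],[[0,0,0],[0,0,0],91]]'

```text
time: 2.65
tcp_pos: [0.6282, 0.0886, 0.2313]
ee_rot: [0.699, 0.109, 0.698, -0.11]
contact_force: [-1.2, -0.6, -0.2]
finger_gap: 0.0913
```

```bash
python3 - <<'E'
from h import *
for n in('scene','wrist','side'): grab(n,n+'1')
w=load('wrist1')
for p in([.6274,.09,.132],[.6274,.09,.05],[.4856,.139,.086],[.71,.06,.072]): print(p,np.round(proj(w,p,True)))
E
python3 plan.py 0.6274 0.0900 0.231
```

```text
[0.6274, 0.09, 0.132] [316. 211.]
[0.6274, 0.09, 0.05] [316. 187.]
[0.4856, 0.139, 0.086] [320.  43.]
[0.71, 0.06, 0.072] [314. 267.]
t 2.8 tcp [0.6255 0.0914 0.2311] j [ 0.14  0.36  1.62  0.    1.16 -1.12] F [-0.1 -0.4  0.3] gap 0.0909
yaw y 72.21 x axis [-1.2e-03  2.0e-04 -1.0e+00] local shift (rows of 20mm) [ 0.01 -0.04  0.11]
```

View pics/wrist1.png

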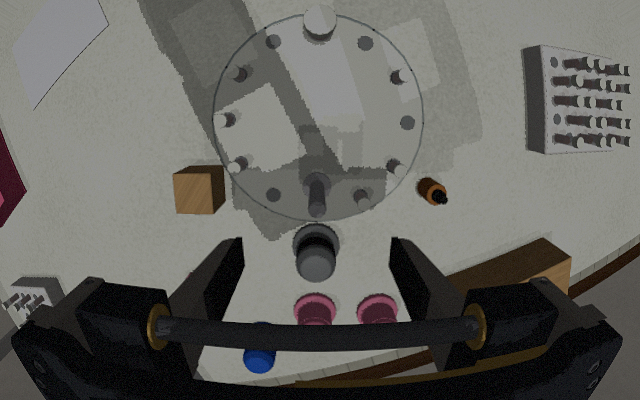

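View pics/scene1.png

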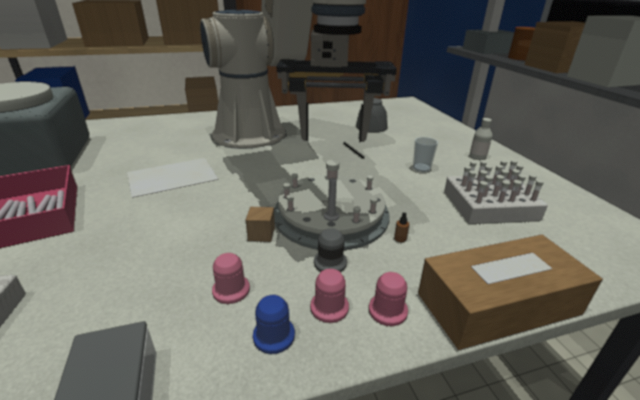

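Run:
```python
from h import *
w=load('wrist1')
print(np.round(proj(w,[.462,.147,.086],True)))
a=w['pixels'][150:300,250:400];cv2.imwrite('pics/c2.png',cv2.resize(a,None,fx=4,fy=4,interpolation=3))
H=[(274,42),(365,43),(407,123),(273,195)]
for h in H: print(onz(w,*h,.044,True).round(4))
for h in [(213,116),(423,116),(318,13),(318,221)]: print(onz(w,*h,.044,True).round(4))
print('cap',onz(w,320,20,.086,True),'reader',onz(w,316,265,.072,True))
for k in('scene1','side1'): print(proj(load(k),[.6255,.0914,.2141]))
```

```text
[320.  18.]
[0.4599 0.0959 0.044 ]
[0.4907 0.189  0.044 ]
[0.5889 0.2082 0.044 ]
[0.6224 0.0394 0.044 ]
[0.5142 0.0047 0.044 ]
[0.5861 0.2289 0.044 ]
[0.443  0.1511 0.044 ]
[0.6682 0.0788 0.044 ]
cap [0.4634728  0.14632115 0.086     ] reader [0.70847832 0.06340703 0.072     ]
(np.float64(335.1404402046339), np.float64(138.25925699210762))
(np.float64(322.36968816851595), np.float64(152.93056921307317))
```

View pics/c2.png

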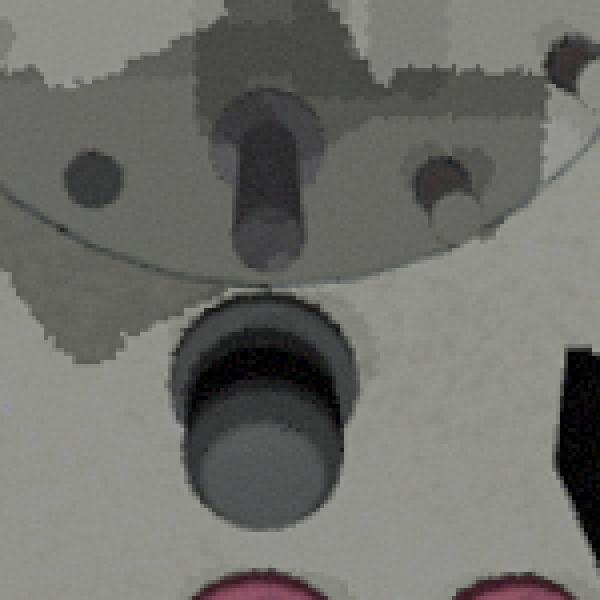

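View pics/side1.png

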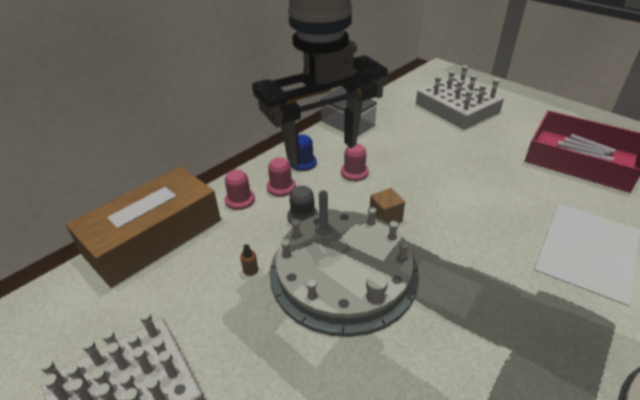

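play_rows --steps '[[[0,0,0],[0.9,-0.04,0.1],91],[[0,0,0],[1,0,0],91],[[0,0,0],[1,0,0],70],[[0,0,0],[1,0,0],50],[[0,0,0],[1,0,0],50]]' --force 20

```text
time: 3.22
tcp_pos: [0.6268, 0.0911, 0.1329]
ee_rot: [0.699, 0.109, 0.699, -0.109]
contact_force: [1.1, -0.1, -0.5]
finger_gap: 0.0735
```

play_rows --steps '[[[0,0,0],[1,0,0],40],[[0,0,0],[0,0,0],30],[[0,0,0],[0,0,0],30],[[0,0,0],[0,0,0],24],[[0,0,0],[0,0,0],24]]'

```text
time: 3.63
tcp_pos: [0.6285, 0.0904, 0.1152]
ee_rot: [0.699, 0.109, 0.698, -0.109]
contact_force: [1.3, -0.6, 0.3]
finger_gap: 0.04
```

```bash
python3 plan.py 0.6274 0.0900 0.112
python3 - <<'E'
from h import *
grab('side','side2');a=cv2.imread('pics/side2.png')[100:330,220:430];cv2.imwrite('pics/c3.png',cv2.resize(a,None,fx=2.6,fy=2.6,interpolation=3))
E
```

```text
t 3.63 tcp [0.6285 0.0904 0.1152] j [ 0.14  0.49  1.71  0.    0.94 -1.12] F [ 1.3 -0.6  0.3] gap 0.04
yaw y 72.27 x axis [ 2.2e-03  4.0e-04 -1.0e+00] local shift (rows of 20mm) [ 0.16 -0.04 -0.04]
```

View pics/c3.png

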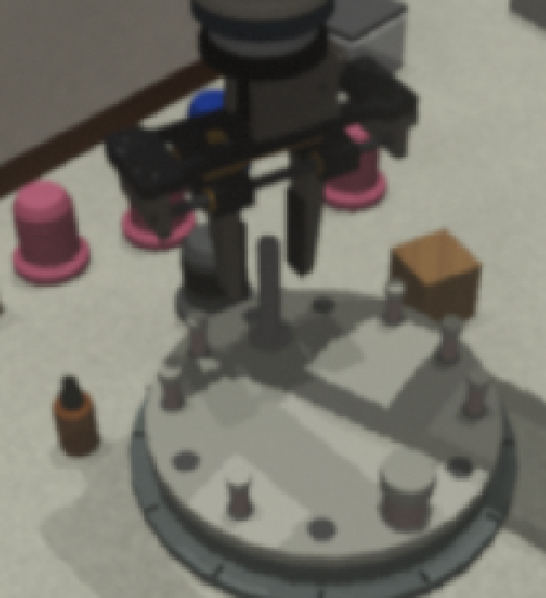

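The fingers straddle the post, which stands at crop (268,260) between them. Now I'll close the gripper.

play_rows --steps '[[[0,0,0],[0.1,0,0],24],[[0,0,0],[0,0,0],20],[[0,0,0],[0,0,0],10],[[0,0,0],[0,0,0],10],[[0,0,0],[0,0,0],10]]'

```text
time: 4.1
tcp_pos: [0.6278, 0.0899, 0.1119]
ee_rot: [0.699, 0.109, 0.699, -0.109]
contact_force: [-1.3, -0.2, 3.4]
finger_gap: 0.0155
```

play_rows --steps '[[[0,0,0],[0,0,0],10],[[0,0,0],[0,0,0],10],[[0,0,0],[0,0,0],10]]'

```text
time: 4.35
tcp_pos: [0.6278, 0.0899, 0.1119]
ee_rot: [0.699, 0.109, 0.699, -0.109]
contact_force: [-2.1, -0.6, 5.1]
finger_gap: 0.0156
```

```bash
python3 plan.py 0.6274 0.0900 0.112
```

```text
t 4.35 tcp [0.6278 0.0899 0.1119] j [ 0.14  0.5   1.71 -0.    0.94 -1.12] F [-2.1 -0.6  5.1] gap 0.0156
yaw y 72.25 x axis [ 3.e-04  0.e+00 -1.e+00] local shift (rows of 20mm) [-0.   -0.   -0.02]
```

play_rows --steps '[[[1,0,0],[0,-0.33,-0.02],10],[[1,0,0],[0,-0.33,-0.02],10],[[1,0,0],[0,-0.32,-0.02],10],[[1,0,0],[0,-0.33,-0.02],10],[[1,0,0],[0,-0.33,-0.02],10]]'

```text
time: 4.77
tcp_pos: [0.6107, 0.0617, 0.1119]
ee_rot: [0.658, 0.259, 0.658, -0.259]
contact_force: [-2.3, -1.6, 6.9]
finger_gap: 0.0154
```

```bash
cat >> plan.py <<'E'
    C=np.array([.5565,.1145]);s,R=st();v=np.array(s['tcp_pos'])[:2]-C;print('post ang',np.degrees(np.arctan2(v[1],v[0])).round(1),'r',np.hypot(*v).round(4))
E
python3 plan.py 0.6274 0.0900 0.112
```

```text
File "plan.py", line 11
    C=np.array([.5565,.1145]);s,R=st();v=np.array(s['tcp_pos'])[:2]-C;print('post ang',np.degrees(np.arctan2(v[1],v[0])).round(1),'r',np.hypot(*v).round(4))
IndentationError: unexpected indent
```

```bash
sed -i 's/^if __name__.*/if __name__=="__main__":\n    show([float(a) for a in sys.argv[1:4]])/' plan.py
python3 plan.py 0.6274 0.0900 0.112
```

```text
t 4.77 tcp [0.6107 0.0617 0.1119] j [ 0.1   0.47  1.75 -0.    0.92 -0.72] F [-2.3 -1.6  6.9] gap 0.0154
yaw y 47.01 x axis [ 1.e-04 -2.e-04 -1.e+00] local shift (rows of 20mm) [-0.01  1.6  -0.35]
post ang -44.2 r 0.0756
```

Tracking well: −44° and r = 75.6 mm. I'll continue.

play_rows --steps '[[[1,0,0],[0,-0.33,-0.02],10],[[1,0,0],[0,-0.33,-0.02],10],[[1,0,0],[0,-0.32,-0.02],10],[[1,0,0],[0,-0.33,-0.02],10],[[1,0,0],[0,-0.33,-0.02],10]]'

```text
time: 5.18
tcp_pos: [0.5839, 0.0438, 0.1119]
ee_rot: [0.587, 0.396, 0.586, -0.395]
contact_force: [-1.5, -0.0, 6.5]
finger_gap: 0.0154
```

play_rows --steps '[[[1,0,0],[0,-0.33,-0.02],10],[[1,0,0],[0,-0.33,-0.02],10],[[1,0,0],[0,-0.32,-0.02],10],[[1,0,0],[0,-0.33,-0.02],10],[[1,0,0],[0,-0.33,-0.02],10]]'

```text
time: 5.6
tcp_pos: [0.5521, 0.0386, 0.1119]
ee_rot: [0.487, 0.513, 0.486, -0.512]
contact_force: [0.5, -0.7, 4.2]
finger_gap: 0.0152
```

```bash
python3 plan.py 0.6274 0.0900 0.112
```

```text
t 5.6 tcp [0.5521 0.0386 0.1119] j [ 0.07  0.39  1.89 -0.    0.86  0.12] F [ 0.5 -0.7  4.2] gap 0.0152
yaw y -2.98 x axis [ 1.8e-03 -4.0e-04 -1.0e+00] local shift (rows of 20mm) [ 0.    3.63 -2.76]
post ang -93.4 r 0.076
```

play_rows --steps '[[[1,0,0],[0,-0.33,-0.02],10],[[1,0,0],[0,-0.33,-0.02],10],[[1,0,0],[0,-0.33,-0.02],10],[[1,0,0],[0,-0.33,-0.02],10],[[1,0,0],[0,-0.33,-0.02],10]]'

```text
time: 6.02
tcp_pos: [0.5204, 0.0475, 0.1119]
ee_rot: [0.365, 0.606, 0.364, -0.606]
contact_force: [1.0, -4.0, 3.5]
finger_gap: 0.0154
```

play_rows --steps '[[[1,0,0],[0,-0.33,-0.02],10],[[1,0,0],[0,-0.33,-0.02],10],[[1,0,0],[0,-0.33,-0.02],10],[[1,0,0],[0,-0.33,-0.02],10],[[1,0,0],[0,-0.33,-0.02],10]]'

```text
time: 6.43
tcp_pos: [0.4951, 0.0692, 0.1119]
ee_rot: [0.225, 0.671, 0.224, -0.67]
contact_force: [1.3, -5.5, 5.4]
finger_gap: 0.0155
```

```bash
python3 plan.py 0.6274 0.0900 0.112
```

```text
t 6.43 tcp [0.4951 0.0692 0.1119] j [ 0.14  0.32  2.   -0.    0.82  1.06] F [ 1.3 -5.5  5.4] gap 0.0155
yaw y -52.96 x axis [ 5.0e-04 -1.2e-03 -1.0e+00] local shift (rows of 20mm) [-0.01  3.15 -5.9 ]
post ang -143.6 r 0.0762
```

play_rows --steps '[[[1,0,0],[0,-0.33,-0.02],10],[[1,0,0],[0,-0.33,-0.02],10],[[1,0,0],[0,-0.33,-0.02],10],[[1,0,0],[0,-0.33,-0.02],10],[[1,0,0],[0,-0.33,-0.02],10]]'

```text
time: 6.85
tcp_pos: [0.4816, 0.1002, 0.1118]
ee_rot: [-0.074, -0.703, -0.074, 0.703]
contact_force: [0.7, -8.7, 5.8]
finger_gap: 0.0154
```

play_rows --steps '[[[1,0,0],[0,-0.33,-0.02],10],[[1,0,0],[0,-0.33,-0.02],10],[[1,0,0],[0,-0.33,-0.02],10],[[1,0,0],[0,-0.33,-0.02],10],[[1,0,0],[0,-0.33,-0.02],10]]'

```text
time: 7.27
tcp_pos: [0.4826, 0.1331, 0.1119]
ee_rot: [0.08, -0.703, 0.08, 0.703]
contact_force: [-0.8, 3.1, 4.3]
finger_gap: 0.0155
```

```bash
python3 plan.py 0.4856 0.139 0.112
```

```text
t 7.27 tcp [0.4826 0.1331 0.1119] j [0.27 0.32 2.   0.   0.82 2.06] F [-0.8  3.1  4.3] gap 0.0155
yaw y -103.02 x axis [-0.e+00  5.e-04 -1.e+00] local shift (rows of 20mm) [-0.01 -0.32 -0.08]
post ang 165.9 r 0.0762
```

play_rows --steps '[[[1,0,0],[0,-0.31,-0.05],10],[[0,0,0],[0,0,0],10],[[0,0,0],[0,0,0],10],[[0,0,0],[0,0,0],10]]'

```text
time: 7.6
tcp_pos: [0.4843, 0.1387, 0.1118]
ee_rot: [0.109, -0.698, 0.109, 0.699]
contact_force: [-5.2, 2.7, 9.4]
finger_gap: 0.0153
```

```bash
python3 plan.py 0.4856 0.139 0.112
python3 - <<'E'
from h import *
grab('side','side3');a=cv2.imread('pics/side3.png')[100:330,220:430];cv2.imwrite('pics/c4.png',cv2.resize(a,None,fx=2.6,fy=2.6,interpolation=3))
E
```

```text
t 7.6 tcp [0.4843 0.1387 0.1118] j [0.28 0.32 1.99 0.   0.83 2.16] F [-5.2  2.7  9.4] gap 0.0153
yaw y -107.75 x axis [-1.5e-03  2.0e-04 -1.0e+00] local shift (rows of 20mm) [-0.01 -0.04 -0.06]
post ang 161.5 r 0.0761
```

View pics/c4.png

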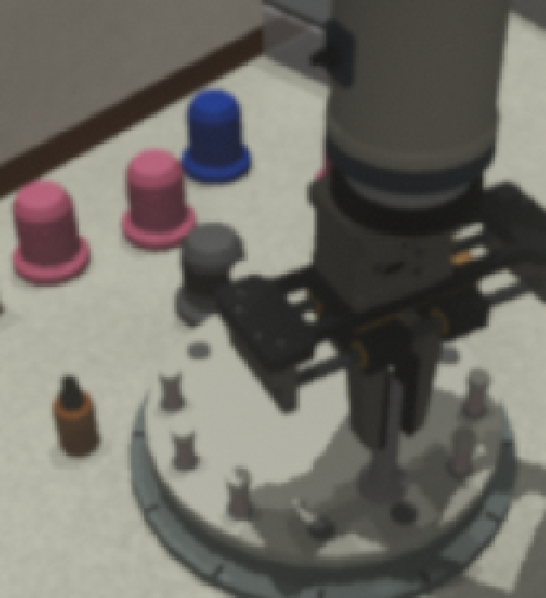

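The post is at 161.5° and the fat tube should be by the reader, hidden behind the gripper. I'll release and lift.

play_rows --steps '[[[0,0,0],[0,0,0],40],[[0,0,0],[0,0,0],40],[[0,0,0],[0,0,0],50],[[0,0,0],[0,0,0],50],[[0,0,0],[0,0,0],50]]'

```text
time: 8.07
tcp_pos: [0.485, 0.1383, 0.1114]
ee_rot: [0.109, -0.699, 0.109, 0.699]
contact_force: [0.3, 0.6, -0.0]
finger_gap: 0.0465
```

play_rows --steps '[[[0,0,0],[-1,0,0],50],[[0,0,0],[-1,0,0],50],[[0,0,0],[-1,0,0],50],[[0,0,0],[-1,0,0],50],[[0,0,0],[-1,0,0],50]]'

```text
time: 8.48
tcp_pos: [0.4849, 0.1383, 0.2124]
ee_rot: [0.109, -0.699, 0.109, 0.699]
contact_force: [-0.3, 0.2, -0.5]
finger_gap: 0.0503
```

play_rows --steps '[[[0,0,0],[-1,0,1],50],[[0,0,0],[-1,0,1],50],[[0,0,0],[-1,0,1],50],[[0,0,0],[0,0,1],50],[[0,0,0],[0,0,1],50]]'

```text
time: 8.9
tcp_pos: [0.3897, 0.1693, 0.2728]
ee_rot: [-0.11, 0.699, -0.109, -0.698]
contact_force: [0.3, -0.4, -0.1]
finger_gap: 0.0499
```

```bash
python3 plan.py 0.4856 0.139 0.112
python3 - <<'E'
from h import *
grab('side','side4');grab('scene','scene4')
E
```

```text
t 8.9 tcp [0.3897 0.1693 0.2728] j [ 0.41 -0.01  1.99 -0.    1.17  2.29] F [ 0.3 -0.4 -0.1] gap 0.0499
yaw y -107.77 x axis [ 0.0025  0.0011 -1.    ] local shift (rows of 20mm) [ 8.05 -0.01 -5.01]
post ang 161.8 r 0.1756
```

View pics/side4.png

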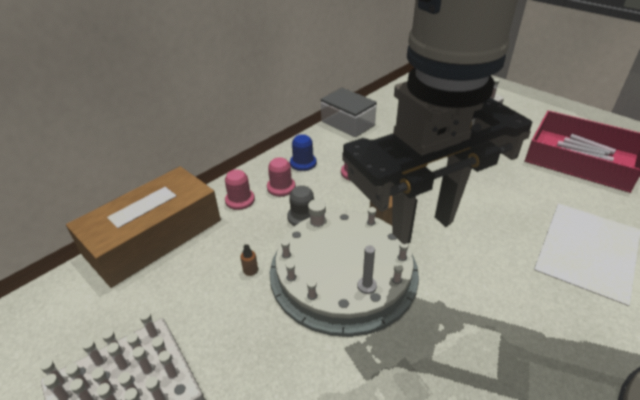

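View pics/scene4.png

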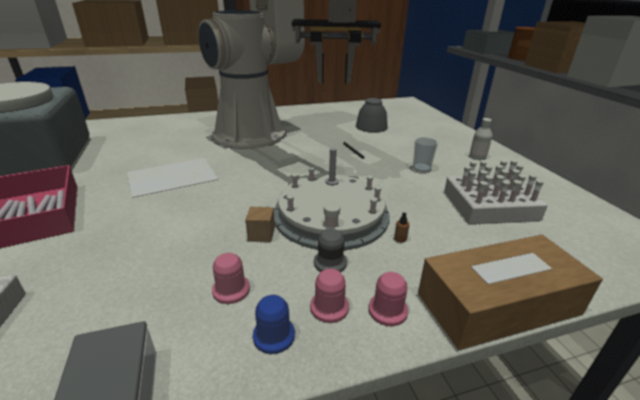

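The fat tube now stands right beside the reader: cap at side (317,207) and scene (332,209). I'll measure the distance.

Run:
```python
from h import *
a=cv2.imread('pics/side4.png')[170:320,260:430];b=cv2.imread('pics/scene4.png')[140:280,260:410]
cv2.imwrite('pics/c5.png',np.hstack([cv2.resize(a,(425,375),interpolation=3),cv2.resize(b,(375,350),interpolation=3)[:350].repeat(1,0) if 0 else cv2.copyMakeBorder(cv2.resize(b,(375,350),interpolation=3),0,25,0,0,0)]))
C=np.array([.5565,.1145])
for f,c,r,p in(('side4',(317,205),(301.7,191.7),(369,250)),('scene4',(332,207),(331.2,235),(333,151.5))):
    d=load(f);c,r,p=onz(d,*c,.086)[:2],onz(d,*r,.072)[:2],onz(d,*p,.132)[:2]
    an=[np.degrees(np.arctan2(*(v-C)[::-1])).round(1) for v in(c,r,p)]
    print(f,np.linalg.norm(c-r).round(4),an)
```

```text
side4 0.0635 [np.float64(-18.2), np.float64(-18.1), np.float64(159.1)]
scene4 0.0712 [np.float64(-19.4), np.float64(-19.3), np.float64(162.9)]
```

View pics/c5.png

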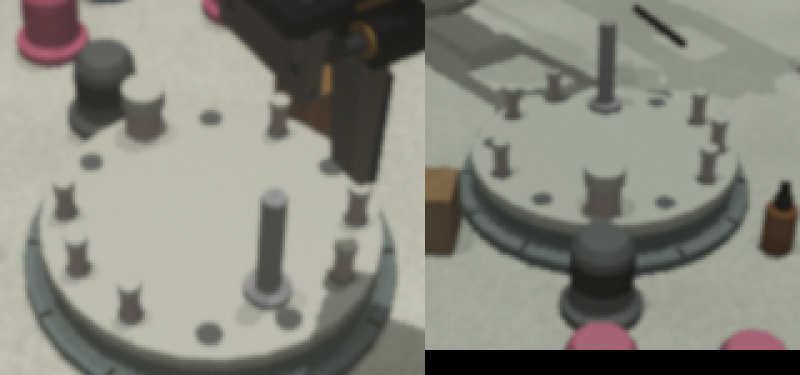

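The tube and the reader share the same bearing to within about 0.1° in both views. The post is released, and the arm is stationary and clear.

play_rows --steps '[[[0,0,0],[0,0,0],50],[[0,0,0],[0,0,0],50]]'

```text
time: 9.17
tcp_pos: [0.3906, 0.1689, 0.2716]
ee_rot: [-0.109, 0.699, -0.109, -0.698]
contact_force: [0.2, -0.3, -0.5]
finger_gap: 0.0504
```

```bash
python3 -c "
from plant import bot
print(bot.read_state()['contact_force']);print(bot.finish_job())"
```

```text
[ 0.17397305 -0.32241312 -0.49417077]
the job is handed in; nothing more can be done
None
```

I gripped the steel post, turned the turntable 180° (six clicks) clockwise, let go, lifted clear and handed the job in at about 9.2 s. `finish_job` gives no verdict, so the result rests on my own checks.

- **Position:** In the last images the fat tube and the grey reader lie on the same bearing from the axis. The side view gives −18.2° against −18.1°, and the scene view −19.4° against −19.3°.
- **Distance:** The views disagree on the cap-to-reader distance. I got 63.5 mm from the side and 71.2 mm from the scene, against a nominal 68 mm and a limit of 72.5 mm. I picked the pixels by hand and the calibration is only good to about 2 mm, so I relied on the bearings, which agree.
- **Post angle:** The views also disagree here: 159.1° from the side and 162.9° from the scene. The arm measured 161.5° just before release, and about 161° was wanted.
- **Released:** The arm was well clear of everything, with contact force under 1 N. I did not measure the turntable's speed directly. It was released within about a degree of the click position.

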